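Fit the deburring spigot into its bench holder

TASK

The steel spigot pin is parked in its dock with the thick ribbed handle under the roof, so only its bare shank can be reached: draw it out by the shank, lay it down in the two-saddle rest and let go of it, then take it again by the handle. Bring its nose to the bore in the side of the steel holder block tilted by about ten degrees, so that one edge of the nose goes in first and the nose is a few millimetres inside while still tilted; then straighten it and slide it in until it comes up against the hidden stop at the bottom of the bore. Let go and leave it there.

Things in the scene. Friction and masses are not known exactly. Their poses are not given: they have to be found in the camera images.
- pin: Loose round spigot pin, about 0.3 kg, 130 mm long: bare steel shank 20 mm in diameter, 90 mm long, the last 4 mm tapering to 16 mm at the nose, and a ribbed handle 28 mm in diameter, 40 mm long. Origin on the axis at the shoulder where shank meets handle; x axis along the pin to the nose (nose x = +90 mm, handle end x = -40 mm). It can roll: its y and z mean nothing. Starts level in the dock.
- pin_nose (a point): Centre of the pin's nose face, the end that goes into the bore first.
- pin_mid (a point): Point on the pin's axis half way along the shank, 45 mm behind the nose; the place to grip while the pin is in the dock, where it is 50 mm above the bench.
- dock: Fixed grey dock, base plate 150 x 70 x 8 mm. Origin on the bench; x axis = the way to draw the pin out, where its nose points. Roofed pocket at x = -80 to -24 mm, 48 mm wide, top 75 mm high, open only to +x, round the handle (play 4 mm at the sides, 6 mm above). Shank lies on a narrow cradle (x = 44 to 52 mm, 17 mm wide, 43 mm high). Parked shoulder at x = -30 mm. Draw 50 to 65 mm level along +x, then lift.
- rest: Fixed grey rest, base plate 130 x 70 x 8 mm, with two upright V saddles, each 8 mm thick, at x = -33 and +33 mm, open upwards to 34 mm width at 53 mm above the bench. Origin on the bench, middle of the plate; the pin lies along its x axis, shank in both saddles, either way round.
- rest_centre (a point): Point midway between the two saddles, 50 mm above the bench, where the middle of the shank (pin_mid) is when the pin lies in the rest; the handle then overhangs one saddle, free to grip. Its axes are those of the rest.
- holder: Fixed steel block 60 mm wide, 85 mm long, top 80 mm high, on a foot plate 110 x 100 x 20 mm. Origin on the bench below the face with the bore; x axis points into the block, the way the pin slides in. Blind level bore 21.5 mm in diameter, 65 mm deep, sharp-edged, central in that face, 50 mm above the bench. With the pin home, 25 mm of shank and the handle stand out.
- holder_mouth (a point): Centre of the bore's mouth in the face of the holder block, 50 mm above the bench; its x axis points along the bore, inwards.
Mind the look-alikes: they are no part of the job. Leave any orange or purple look-alike of the rest alone.

How it is judged:
By the outcome, as a careful person would: the job done as asked, in the order asked, and still so for the second after the job is handed in, with the robot touching nothing.
It also fails if it takes over 72 s, if anything falls off the work surface, if the arm or the gripper's body presses on something with over 40 N, if the wrist force passes 120 N, or if a joint passes its speed limit or range.

ROBOT

A 7-joint arm with a two-finger parallel gripper is mounted at the origin on the work surface. World frame = base frame: x ahead of the robot, y to its left, z up, the work surface at z = 0. Lengths are in mm, angles in rad, forces in N, time in s.
With the tool pointing down it reaches from about 425 to 925 mm from the base axis. Payload 6.8 kg.
Tool frame: the origin (TCP) lies at the very end of the fingers, on their centre line; the grasp point (between the pads) lies 19 mm behind it (grasp_offset is the distance from the TCP to the grasp point, in mm); z points along the fingers, y is the line along which they close (so a half turn about z gives the same grasp; the last joint's range is limited). The gripper opens to 88 mm and grips with 3 to 60 N. Pads are 20 mm wide; open, the fingers measure 115 mm over their backs; the gripper's body (75 mm by 178 mm) begins 61 mm behind the grasp point.
Start: joints at [-1.384, 0.477, 0.022, 1.555, -0.011, 1.109, -0.083], TCP at [196.116, 645.899, 222.664] pointing down, gripper open.
Joint ranges: [-2.96, 2.96], [-0.34, 2.1], [-1.41, 1.46], [0.24, 2.44], [-1.37, 4.51], [0.17, 1.92], [-2.96, 2.96]. Speed limits (rad/s): [2.39, 2.39, 3.14, 3.14, 3.14, 3.14, 3.14].

INTERFACE

Orientations are given as [roll, pitch, yaw] about the fixed x, y, z axes, in that order (R = Rz(yaw) Ry(pitch) Rx(roll)).
In Python, from plant import * gives the robot as it stands.
- The arm moves only by the tool jog_arm, never from a script. Its argument "deltas" is a list that holds one entry, the list of rows, each a list of 6 numbers: the shift along the tool's x, y, z in cm, then the turn, a rotation vector about the tool's x, y, z in degrees. A call has 1 to 8 rows; each row is the pose to reach, as a shift and turn from the pose commanded when the call began, along the tool's axes at that moment; what a row does not reach only later rows make up. A row lasts 1/8 s, in which the tool goes at most 62.5 mm and 10.7 degrees, less where a joint would pass 70% of its speed; a pose out of reach is approached as far as the arm can. A call with a gripper value outside its range is refused whole. "gripper" is the opening in per cent of the stroke, from 0 (shut) to 100 (fully open), set as the call begins (left out, the last holds). The fingers move at their own pace and stop on an object; "newtons" is the grip in N (left out, the last holds). Time passes only in rows, so rows that repeat a pose let the fingers close. It gives the time, the measured TCP pose, the force, the opening and the grip force at its end, in the units of the state.
- read_state(): the state, without advancing time (a new reading comes with each control period).
- get_image(name): name is "scene" or "top"; returns a dict with "image" (420x560x3 uint8, red, green, blue), "mtx" (3x3 intrinsics, pixels), "view" (4x4, takes a point from world to camera coordinates). Camera axes: x right, y down, z forward; pixel columns grow to the right and rows downward; lengths in mm; the calibration is good to about 2 mm. A picture is of the moment at which its call begins. There is no depth.
- hand_in(): hands the job in; it is judged then, once.
Trained networks look in a picture, given as the dict that the camera call returned (one of the last four; its "shot" number tells which), for a name from the list of things; names that differ only in an ending like _2 or _b are one class to them, and where a whole thing is asked for, a point or a joint stands for the part that bears it (a point fixed in the world has none). Each returns a list of dicts, best first, with "score" (0 to 1); they miss things now and then, are a little off and sometimes report something else, mostly with a low value. They report only what shows in the picture. A call takes as long as a camera call. They do not tell look-alikes from the thing itself.
- recognise(picture, target): "uv" ([column, row] in pixels, amid what is visible of it).
- place_of(picture, target): "uv" ([column, row] in pixels: a listed point, or the origin of a listed thing).
The state is a dict: "time_s": time; "joint_pos": joint angles; "joint_vel": joint speeds; "joint_torque": joint torques, N m; "eef_pos": TCP position; "eef_rot": TCP orientation; "contact_force": force on the tool from outside, world axes, zero at the start; "ft_torque": the same for the moment, N m; "finger_gap": finger opening in mm; "grasp_force": force on a finger pad.
Only numpy, scipy, OpenCV 4.12 (cv2) and the standard library are available. Lean on these libraries where they do the work, as an engineer would, in place of code of your own. Each camera call takes 0.05 s, during which the arm holds its last target. There are 200 camera calls.

## Working session

There is one attempt and no reset: what is moved stays moved. The work goes in short steps, Python scripts to look and compute and a tool call to move; the robot and the scene stay as the last step left them, time stands still between calls to the robot, and variables do not carry over. Pictures are saved under pics/ and viewed, at most 13 in all, crops included, and the job is handed in when it is done.

Besides the shell and the picture viewer there is one more tool, called after "Request:" as name(argument=value, ...), one argument or row to a line, values as JSON. jog_arm: Moves the arm, as the interface text tells. Its arguments: {"type":"object","properties":{"deltas":{"type":"array","items":{"type":"array","items":{"type":"array","items":{"type":"number"}}}},"gripper":{"type":"number"},"newtons":{"type":"number"}},"required":["deltas"]}

```bash
ls; mkdir -p pics; cat > h.py <<'E'
from plant import *
import numpy as np, cv2
from scipy.spatial.transform import Rotation as R
def ray(p,uv):
    K=np.array(p["mtx"]);V=np.array(p["view"]);d=V[:3,:3].T@np.linalg.inv(K)@np.array([uv[0],uv[1],1.]);c=-V[:3,:3].T@V[:3,3]
    return c,d/np.linalg.norm(d)
def atz(p,uv,z):
    c,d=ray(p,uv);return c+d*(z-c[2])/d[2]
def tri(ps,uvs):
    A=np.zeros((3,3));b=np.zeros(3)
    for p,uv in zip(ps,uvs):
        c,d=ray(p,uv);M=np.eye(3)-np.outer(d,d);A+=M;b+=M@c
    x=np.linalg.solve(A,b);return x,[np.linalg.norm(np.cross(x-ray(p,u)[0],ray(p,u)[1])) for p,u in zip(ps,uvs)]
def save(p,n):cv2.imwrite(f"pics/{n}.png",cv2.cvtColor(p["image"],cv2.COLOR_RGB2BGR))
E
python3 - <<'E'
from h import *
s=get_image("scene");t=get_image("top");save(s,"s0");save(t,"t0")
for n in ["pin","pin_nose","pin_mid","dock","rest","rest_centre","holder","holder_mouth"]:
    for nm,p in (("s",s),("t",t)):
        print(n,nm,[(np.round(r["uv"],1).tolist(),round(r["score"],2)) for r in place_of(p,n)[:4]])
print(read_state()); print([-np.array(p["view"])[:3,:3].T@np.array(p["view"])[:3,3] for p in(s,t)])
E
```

```text
pics
pin s [([312.9, 138.4], 0.62)]
pin t [([178.0, 240.7], 0.66)]
pin_nose s [([292.4, 159.4], 0.78)]
pin_nose t [([214.7, 241.6], 0.69)]
pin_mid s [([305.1, 149.6], 0.61)]
pin_mid t [([193.4, 242.8], 0.48)]
dock s [([306.4, 156.9], 0.81)]
dock t [([191.6, 243.8], 0.79)]
rest s [([405.7, 163.4], 0.92), ([249.9, 227.2], 0.87), ([223.9, 304.9], 0.81), ([133.9, 301.7], 0.37)]
rest t [([341.3, 209.3], 0.9), ([147.3, 165.5], 0.8), ([279.6, 235.2], 0.56)]
rest_centre s [([246.3, 210.4], 0.87), ([222.8, 294.6], 0.87), ([410.8, 150.9], 0.64), ([312.9, 137.1], 0.36)]
rest_centre t [([347.0, 203.6], 0.88), ([143.4, 163.0], 0.68), ([281.5, 232.3], 0.65)]
holder s [([134.7, 302.8], 0.75)]
holder t [([379.0, 253.8], 0.9)]
holder_mouth s [([127.3, 291.3], 0.66)]
holder_mouth t [([380.5, 254.5], 0.94)]
{'time_s': 0.9, 'joint_pos': array([-1.38412902,  0.47695208,  0.02240735,  1.55539678, -0.01148281,
        1.10928945, -0.08310811]), 'joint_vel': array([-0.00186064,  0.00038075,  0.00036685, -0.00217244,  0.00025374,
        0.00107006,  0.0001273 ]), 'joint_torque': array([ 2.04364196e-04, -5.82708406e+01,  1.53290782e+00, -2.72935563e+01,
       -5.45406353e-02,  9.97165334e-03,  7.25953782e-06]), 'eef_pos': array([196.10856665, 645.91102469, 222.69757338]), 'eef_rot': array([ 3.14150957e+00, -2.84585724e-06,  2.84679729e+00]), 'contact_force': array([0.11461294, 0.24154877, 0.76494436]), 'ft_torque': array([-0.0249695 , -0.00466066, -0.00848482]), 'grasp_force': 0.0, 'finger_gap': 87.97106770343882}
[array([ 955.78757311, -376.54589816,  702.01232555]), array([ 460.16890944,   85.7425639 , 1284.50166887])]
```

View images.

```bash
python3 - <<'E'
import cv2,numpy as np
for n in ("s0","t0"):
    i=cv2.imread(f"pics/{n}.png");cv2.imwrite(f"pics/{n}b.png",cv2.resize(i,(800,600),interpolation=cv2.INTER_CUBIC))
E
```

```text
(no output)
```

View pics/s0b.png

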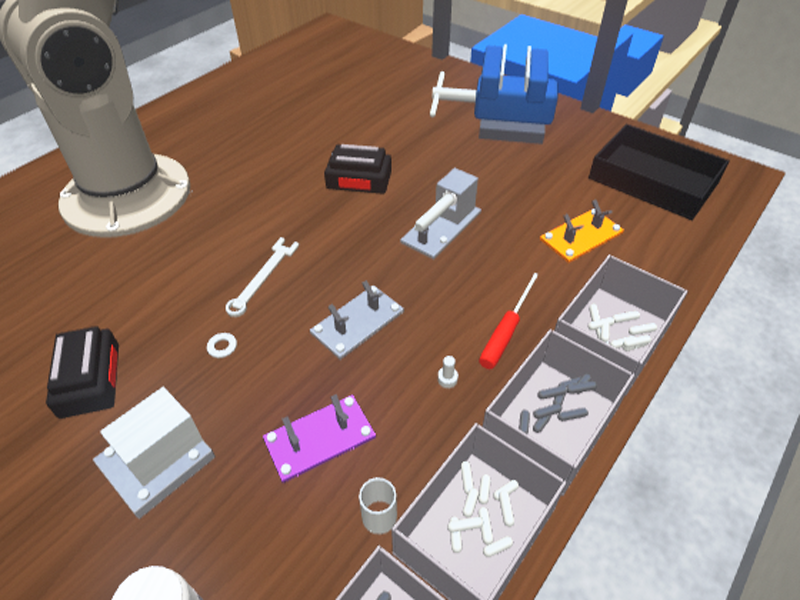

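View pics/t0b.png

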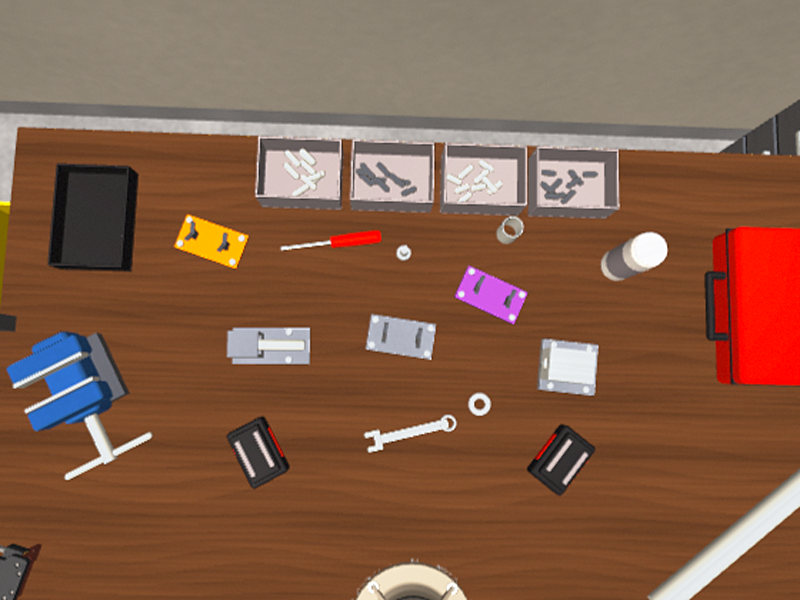

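```bash
python3 - <<'E'
from h import *
s=get_image("scene");t=get_image("top")
P=[s,t]
def T(n,a,b): print(n,*[np.round(v,1) for v in tri(P,[a,b])])
T("pin",[312.9,138.4],[178,240.7]);T("nose",[292.4,159.4],[214.7,241.6]);T("mid",[305.1,149.6],[193.4,242.8])
T("dock",[306.4,156.9],[191.6,243.8]);T("rest",[249.9,227.2],[279.6,235.2]);T("restc",[246.3,210.4],[281.5,232.3])
T("holder",[134.7,302.8],[379,253.8]);T("mouth",[127.3,291.3],[380.5,254.5])
T("orange",[405.7,163.4],[147.3,165.5])
for q in ([0,0,0],[196,646,222],[600,0,0],[600,300,0]):
  for p in P:
    c=np.array(p["view"])@np.array(q+[1.]);u=np.array(p["mtx"])@c[:3];print(q,np.round(u[:2]/u[2]))
# plate corners in top view (800px coords)
k=.7
def plate(n,c,z):
    w=[atz(t,(np.array(q)*k),z) for q in c];print(n,np.round(w,0).tolist(),np.round(np.mean(w,0)))
plate("dock",[(228,329),(310,328),(310,363),(228,363)],8)
plate("rest",[(371,315),(436,323),(432,359),(366,351)],8)
plate("holder",[(542,339),(598,342),(595,395),(539,390)],20)
E
python3 -c "
import cv2
i=cv2.imread('pics/t0.png')
a=cv2.resize(i[205:275,140:320],None,fx=4.4,fy=4.4,interpolation=2);b=cv2.resize(i[225:285,365:425],None,fx=4.4,fy=4.4,interpolation=2)
import numpy as np
c=np.zeros((590,792,3),np.uint8);c[:a.shape[0],:a.shape[1]]=a;c[320:320+b.shape[0],:b.shape[1]]=b
s=cv2.imread('pics/s0.png')[110:190,270:350];s=cv2.resize(s,None,fx=3.3,fy=3.3,interpolation=2);c[320:320+264,264+10:264+10+264]=s
cv2.imwrite('pics/c0.png',c)"
```

```text
pin [519.  306.7  51.4] [3.8 3.8]
nose [522.7 211.1  51.7] [0.8 0.8]
mid [518.  269.5  39.6] [0.2 0.2]
dock [516.6 279.    8.9] [0.2 0.2]
rest [546.8  31.8  -4.5] [1.9 1.9]
restc [548.9  27.5  56.6] [4.4 4.4]
holder [ 503.1 -246.5   10.8] [1.4 1.4]
mouth [ 498.6 -244.2   45.2] [1.6 1.6]
orange [728.1 409.2  12.4] [6.8 6.8]
[0, 0, 0] [ 89. 136.]
[0, 0, 0] [287. 438.]
[196, 646, 222] [293. -11.]
[196, 646, 222] [  4. 379.]
[600, 0, 0] [260. 247.]
[600, 0, 0] [292. 217.]
[600, 300, 0] [339. 169.]
[600, 300, 0] [186. 214.]
dock [[552.0, 370.0, 8.0], [558.0, 210.0, 8.0], [490.0, 207.0, 8.0], [485.0, 366.0, 8.0]] [521. 288.   8.]
rest [[587.0, 91.0, 8.0], [575.0, -38.0, 8.0], [504.0, -32.0, 8.0], [516.0, 99.0, 8.0]] [545.  30.   8.]
holder [[548.0, -246.0, 20.0], [545.0, -358.0, 20.0], [442.0, -351.0, 20.0], [449.0, -240.0, 20.0]] [ 496. -299.   20.]
```

View pics/c0.png

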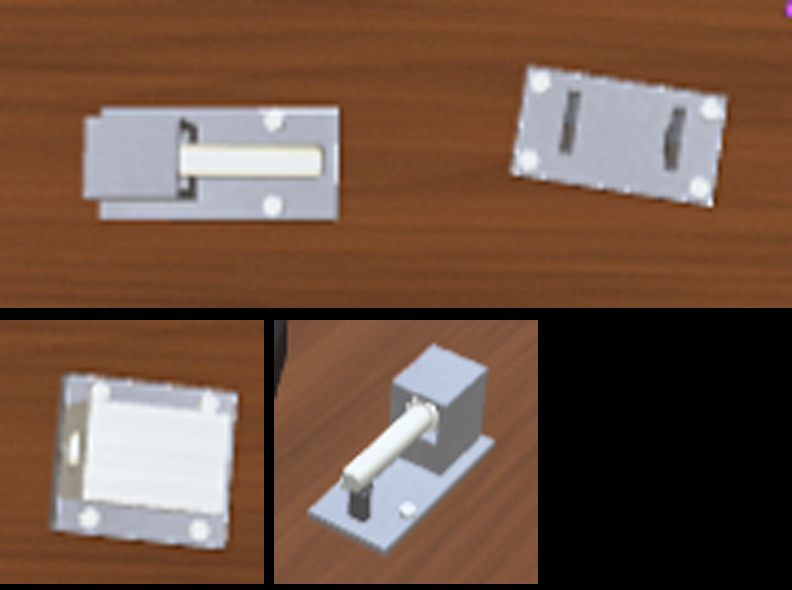

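```bash
cat > fit.py <<'E'
from h import *
from scipy.optimize import minimize
F=4
def box(x0,x1,y0,y1,z0,z1): return np.array([[x,y,z] for x in(x0,x1) for y in(y0,y1) for z in(z0,z1)],float)
def cyl(x0,x1,r,z=50):
    a=np.linspace(0,2*np.pi,24,endpoint=False);return np.array([[x,r*np.cos(t),z+r*np.sin(t)] for x in(x0,x1) for t in a])
def sad(x): return box(x-4,x+4,-17,17,8,53)
M={"dock":[box(-75,75,-35,35,0,8),box(-80,-24,-24,24,8,75),cyl(-30,56,10),cyl(56,60,9),box(44,52,-8.5,8.5,8,43)],
 "rest":[box(-65,65,-35,35,0,8)],
 "holder":[]}
def proj(p,w):
    c=np.array(p["view"])@np.c_[w,np.ones(len(w))].T;u=np.array(p["mtx"])@c[:3];return (u[:2]/u[2]).T
def mask(p,q,boxes,lo,sz):
    c,s=np.cos(q[2]),np.sin(q[2]);m=np.zeros((sz[1]*F,sz[0]*F),np.uint8)
    for b in boxes:
        w=np.c_[q[0]+c*b[:,0]-s*b[:,1],q[1]+s*b[:,0]+c*b[:,1],b[:,2]]
        h=cv2.convexHull(((proj(p,w)-lo+.5)*F-.5).astype(np.float32))
        cv2.fillConvexPoly(m,np.round(h*16).astype(np.int32),255,shift=4)
    return cv2.resize(m,tuple(sz),interpolation=cv2.INTER_AREA)/255.
def obs(p,lo,sz):
    i=p["image"][lo[1]:lo[1]+sz[1],lo[0]:lo[0]+sz[0]].astype(float)
    r=(i[...,2]+1)/(i[...,0]+1)   # blue/red: wood low, gray ~1
    return np.clip((r-.45)/(.9-.45),0,1)
def fit(ps,boxes,q0,pad=14):
    D=[]
    for p in ps:
        c,s=np.cos(q0[2]),np.sin(q0[2]);u=np.vstack([proj(p,np.c_[q0[0]+c*b[:,0]-s*b[:,1],q0[1]+s*b[:,0]+c*b[:,1],b[:,2]]) for b in boxes])
        lo=np.maximum(np.floor(u.min(0)-pad),0).astype(int);sz=np.minimum(np.ceil(u.max(0)+pad),[560,420]).astype(int)-lo;D.append((p,lo,sz,obs(p,lo,sz)))
    S=np.array([1,1,.01])
    f=lambda x:sum(((mask(p,q0+x*S,boxes,lo,sz)-o)**2).sum() for p,lo,sz,o in D)
    r=minimize(f,[0,0,0],method="Nelder-Mead",options=dict(initial_simplex=[[0,0,0],[6,0,0],[0,6,0],[0,0,6]],xatol=.02,fatol=.01,maxiter=300))
    q=q0+r.x*S;return np.round([q[0],q[1],np.degrees(q[2])],2),round(r.fun,1),f(np.zeros(3)).round(1)
E
python3 - <<'E'
from fit import *
s=get_image("scene");t=get_image("top")
# holder variants: foot plate offset along x unknown
for o in (-25,-20,-12.5,-5):
    bx=[box(o,o+110,-50,50,0,20),box(0,85,-30,30,20,80)]
    for n,ps in(("s",[s]),("t",[t]),("st",[s,t])): print("holder",o,n,*fit(ps,bx,np.array([498.6,-258,np.radians(-93.4)])))
for k,q in(("dock",[521.4,283,np.radians(-88)]),("rest",[546,30,np.radians(-95.3)])):
    for n,ps in(("s",[s]),("t",[t]),("st",[s,t])): print(k,n,*fit(ps,M[k],np.array(q)))
E
```

```text
holder -25 s [ 498.21 -264.65  -99.43] 1447.3 1778.6
holder -25 t [ 498.81 -268.67  -95.22] 208.5 297.7
holder -25 st [ 498.22 -265.37  -97.48] 1724.7 2076.3
holder -20 s [ 496.24 -261.52  -95.8 ] 1421.1 1616.8
holder -20 t [ 498.92 -263.83  -94.71] 155.9 203.3
holder -20 st [ 497.28 -261.94  -95.46] 1641.4 1820.1
holder -12.5 s [ 497.34 -253.95  -95.87] 1325.4 1601.3
holder -12.5 t [ 499.8  -256.22  -94.96] 80.2 109.0
holder -12.5 st [ 497.63 -254.82  -95.43] 1473.0 1710.3
holder -5 s [ 497.7  -246.93  -95.42] 1295.7 2066.8
holder -5 t [ 500.47 -248.75  -95.11] 18.3 228.6
holder -5 st [ 497.97 -247.61  -94.73] 1382.6 2295.4
dock s [518.09 283.05 -87.54] 277.5 359.2
dock t [523.1  284.78 -88.5 ] 65.7 120.5
dock st [520.32 284.5  -87.98] 468.2 479.8
rest s [544.19  32.31 -97.13] 103.4 181.6
rest t [547.49  31.97 -97.41] 14.3 65.4
rest st [545.51  31.87 -97.14] 170.0 247.0
```

```bash
cat >> h.py <<'E'
def D(pos,rpy_deg):
    st=read_state();R0=R.from_euler("xyz",st["eef_rot"]);R1=R.from_euler("xyz",rpy_deg,degrees=True)
    print("cm",np.round(R0.inv().apply(np.array(pos)-st["eef_pos"])/10,2).tolist(),"deg",np.round((R0.inv()*R1).as_rotvec(degrees=True),2).tolist())
def S():
    st=read_state();print(round(st["time_s"],2),np.round(st["eef_pos"],2),np.round(np.degrees(st["eef_rot"]),2),"F",np.round(st["contact_force"],1),"T",np.round(st["ft_torque"],2),"gap",round(st["finger_gap"],2),"g",round(st["grasp_force"],1),"j",np.round(st["joint_pos"],2))
E
python3 - <<'E'
from fit import *
t=get_image("top");s=get_image("scene")
for o in (-3,0,3):
    bx=[box(o,o+110,-50,50,0,20),box(0,85,-30,30,20,80)]
    for n,ps in(("t",[t]),("s",[s])):print("holder",o,n,*fit(ps,bx,np.array([498.6,-247,np.radians(-95)])))
D([521.5,276,180],[180,0,91.7]);S()
E
```

```text
holder -3 t [ 500.41 -246.92  -94.97] 14.7 47.5
holder -3 s [ 496.83 -245.27  -94.46] 1216.5 1319.3
holder 0 t [ 500.57 -244.04  -94.8 ] 13.6 95.7
holder 0 s [ 497.57 -242.61  -95.01] 1210.0 1494.4
holder 3 t [ 501.   -241.05  -95.01] 13.5 170.9
holder 3 s [ 496.92 -240.62  -94.3 ] 1278.5 1632.1
cm [-41.88, -25.94, 4.27] deg [-0.0, 0.0, 71.41]
1.2 [196.14 645.88 222.66] [-180.     -0.    163.11] F [ 0.8 -0.6  0.9] T [0.03 0.04 0.  ] gap 87.68 g 0.0 j [-1.38  0.48  0.02  1.56 -0.01  1.11 -0.08]
```

Request:
jog_arm(
  deltas=[
    [[-41.9,-25.9,0,0,0,71.4],[-41.9,-25.9,0,0,0,71.4],[-41.9,-25.9,0,0,0,71.4],[-41.9,-25.9,0,0,0,71.4],[-41.9,-25.9,0,0,0,71.4],[-41.9,-25.9,0,0,0,71.4],[-41.9,-25.9,4,0,0,71.4],[-41.9,-25.9,4,0,0,71.4]],
  ],
  gripper=100,
)

```text
time_s: 2.2
eef_pos: [523.1, 275.2, 182.7]
eef_rot: [3.14, -0.001, 1.6]
contact_force: [1.4, 0.6, -0.1]
finger_gap: 87.9
grasp_force: 0.0
```

```bash
python3 - <<'E'
from h import *
S();D([521.5,276,31],[180,0,91.7])
E
```

```text
2.2 [523.08 275.22 182.72] [ 1.7993e+02 -5.0000e-02  9.1660e+01] F [ 1.4  0.6 -0.1] T [-0.01  0.06 -0.03] gap 87.91 g 0.0 j [-0.9   0.4   0.41  1.83 -0.19  0.95 -0.39]
cm [0.07, -0.17, 15.17] deg [0.07, -0.05, -0.04]
```

Request:
jog_arm(
  deltas=[
    [[0,-0.1,5,0,0,0],[0,-0.1,10,0,0,0],[0,-0.1,13,0,0,0],[0,-0.1,15.1,0,0,0],[0,-0.1,15.1,0,0,0]],
  ],
)

```text
time_s: 2.82
eef_pos: [519.7, 275.8, 30.3]
eef_rot: [-3.139, 0.002, 1.601]
contact_force: [0.2, 0.7, -0.2]
finger_gap: 87.6
grasp_force: 0.0
```

```bash
python3 - <<'E'
from h import *
S()
s=get_image("scene");save(s,"s1");cv2.imwrite("pics/s1c.png",cv2.resize(s["image"][90:210,240:380,::-1],None,fx=5,fy=5,interpolation=2))
E
```

```text
2.83 [519.75 275.82  30.32] [-1.7985e+02  9.0000e-02  9.1720e+01] F [ 0.2  0.7 -0.2] T [-0.06  0.06 -0.01] gap 87.64 g 0.0 j [-0.84  0.6   0.32  1.92 -0.29  0.67 -0.3 ]
```

View pics/s1c.png

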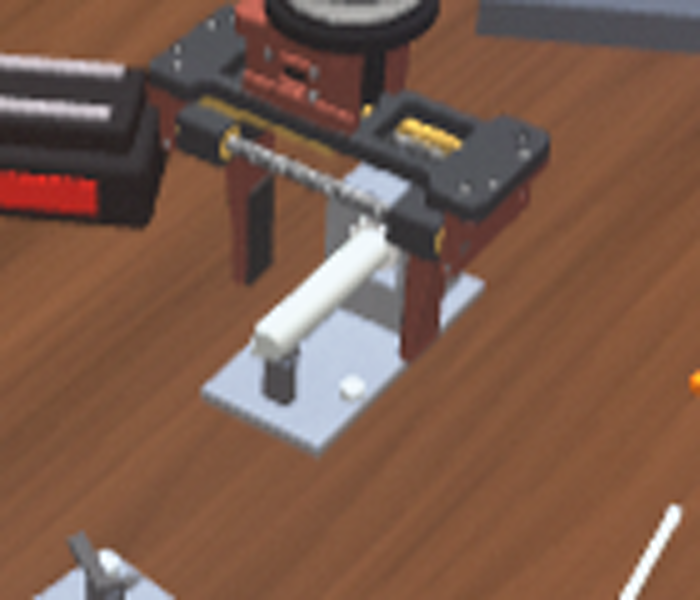

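The open fingers straddle the shank (about pixel 330,290 of the crop). Nothing else is in the way, so I'll close gently.

Request:
jog_arm(
  deltas=[
    [[0,0,0,0,0,0],[0,0,0,0,0,0],[0,0,0,0,0,0],[0,0,0,0,0,0],[0,0,0,0,0,0],[0,0,0,0,0,0]],
  ],
  gripper=0,
  newtons=12,
)

```text
time_s: 3.62
eef_pos: [520.8, 276.3, 31.6]
eef_rot: [-3.142, -0.0, 1.601]
contact_force: [-0.4, 0.6, -0.0]
finger_gap: 31.0
grasp_force: 0.0
```

```bash
python3 - <<'E'
from h import *
S()
E
```

```text
3.62 [520.75 276.29  31.65] [-180.     -0.     91.71] F [-0.4  0.6 -0. ] T [-0.08  0.06 -0.04] gap 31.01 g 0.0 j [-0.84  0.6   0.32  1.92 -0.29  0.67 -0.3 ]
```

Request:
jog_arm(
  deltas=[
    [[0,0,0,0,0,0],[0,0,0,0,0,0],[0,0,0,0,0,0],[0,0,0,0,0,0]],
  ],
)

```text
time_s: 4.12
eef_pos: [520.9, 276.3, 31.6]
eef_rot: [3.141, 0.0, 1.601]
contact_force: [0.9, -0.0, 0.2]
finger_gap: 19.1
grasp_force: 12.0
```

```bash
python3 - <<'E'
from h import *
S()
E
```

```text
4.12 [520.86 276.27  31.63] [179.99   0.    91.7 ] F [ 0.9 -0.   0.2] T [-0.11 -0.06  0.  ] gap 19.13 g 12.0 j [-0.84  0.6   0.32  1.92 -0.29  0.67 -0.3 ]
```

Request:
jog_arm(
  deltas=[
    [[0,0,0,0,0,0],[0,0,0,0,0,0],[-0.8,0,0,0,0,0],[-2,0,0,0,0,0],[-3.2,0,0,0,0,0],[-4.4,0,0,0,0,0],[-5.4,0,0,0,0,0],[-6.0,0,0,0,0,0]],
  ],
  newtons=55,
)

```text
time_s: 5.12
eef_pos: [522.5, 215.2, 31.6]
eef_rot: [-3.141, 0.0, 1.6]
contact_force: [0.6, 0.9, -2.7]
finger_gap: 18.9
grasp_force: 55.0
```

```bash
python3 - <<'E'
from h import *
S()
E
```

```text
5.12 [522.52 215.23  31.62] [-1.7998e+02  1.0000e-02  9.1650e+01] F [ 0.6  0.9 -2.7] T [ 0.21 -0.05 -0.01] gap 18.9 g 55.0 j [-0.75  0.57  0.32  1.98 -0.29  0.63 -0.21]
```

Request:
jog_arm(
  deltas=[
    [[0,0,-1.5,0,0,0],[0,0,-4,0,0,0],[0,0,-7,0,0,0],[0,0,-9,0,0,0],[0,0,-9,0,0,0]],
  ],
)

```text
time_s: 5.75
eef_pos: [523.4, 217.0, 123.6]
eef_rot: [3.139, -0.002, 1.601]
contact_force: [0.3, -0.1, -3.0]
finger_gap: 18.7
grasp_force: 55.0
```

```bash
python3 - <<'E'
from h import *
S()
s=get_image("scene");t=get_image("top")
for n in("pin_nose","pin_mid","pin"):
    a=[place_of(p,n)[:1] for p in(s,t)]
    print(n,[(np.round(r[0]["uv"],1),round(r[0]["score"],2)) if r else None for r in a])
    if all(a): print(*[np.round(v,1) for v in tri([s,t],[r[0]["uv"] for r in a])])
cv2.imwrite("pics/s2c.png",cv2.resize(s["image"][80:220,210:370,::-1],None,fx=5,fy=5,interpolation=2)[:600])
save(t,"t2")
E
```

```text
5.75 [523.42 217.03 123.57] [ 1.7984e+02 -1.0000e-01  9.1730e+01] F [ 0.3 -0.1 -3. ] T [-0.05  0.06 -0.02] gap 18.72 g 55.0 j [-0.8   0.43  0.38  1.93 -0.22  0.81 -0.27]
pin_nose [(array([276.9, 142.1]), 0.8), (array([231.8, 238.1]), 0.68)]
[525.6 157.2 140.2] [2.8 2.8]
pin_mid [(array([292.8, 131.9]), 0.78), (array([213.9, 238.9]), 0.61)]
[525.7 205.3 136.4] [1.5 1.5]
pin [(array([303.2, 117. ]), 0.78), None]
```

View pics/s2c.png

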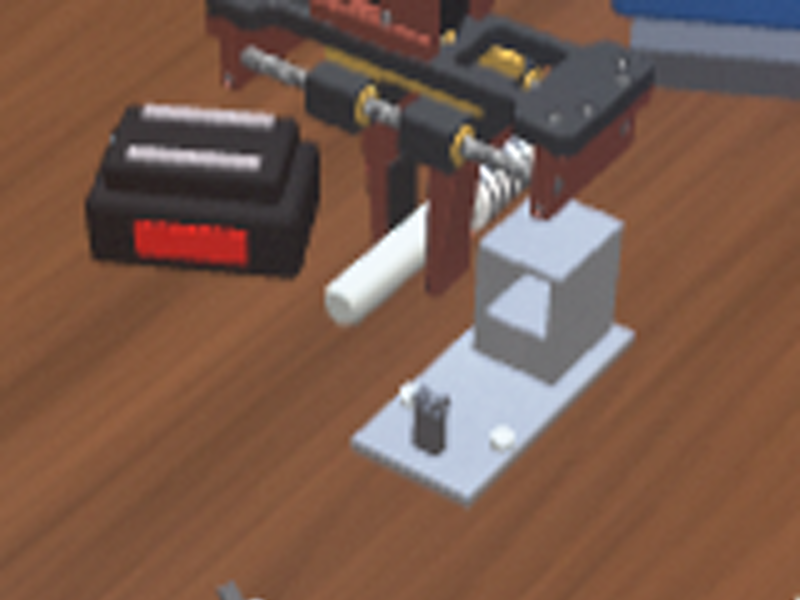

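```bash
python3 - <<'E'
from h import *
D([546.8,39.9,100],[180,0,82.8])
E
```

```text
cm [-17.68, 1.94, 2.11] deg [-0.06, 0.05, 8.9]
```

Request:
jog_arm(
  deltas=[
    [[-4,0.45,0,0,0,2.2],[-8.5,0.95,0,0,0,4.5],[-13,1.45,0,0,0,6.7],[-16,1.8,0.6,0,0,8.2],[-17.7,1.95,1.5,0,0,8.9],[-17.7,1.95,2.1,0,0,8.9],[-17.7,1.95,2.1,0,0,8.9]],
  ],
)

```text
time_s: 7.02
eef_pos: [546.7, 41.7, 99.8]
eef_rot: [-3.14, -0.0, 1.448]
contact_force: [-0.5, -0.2, -4.2]
finger_gap: 19.1
grasp_force: 55.0
```

```bash
python3 - <<'E'
from fit import *
S();D([546.8,39.9,34],[180,0,82.8])
s=get_image("scene");t=get_image("top")
for n in("pin_nose","pin_mid"):
    a=[place_of(p,n)[:1] for p in(s,t)]
    if all(a): print(n,*[np.round(v,1) for v in tri([s,t],[r[0]["uv"] for r in a])])
cv2.imwrite("pics/s3c.png",cv2.resize(s["image"][140:260,190:350,::-1],None,fx=5,fy=5,interpolation=2))
E
```

```text
7.03 [546.75  41.73  99.79] [-1.799e+02 -2.000e-02  8.294e+01] F [-0.5 -0.2 -4.2] T [-0.06  0.06 -0.02] gap 19.08 g 55.0 j [-0.53  0.45  0.43  1.99 -0.27  0.76 -0.06]
cm [-0.18, 0.04, 6.58] deg [-0.1, -0.02, 0.14]
```

View pics/s3c.png

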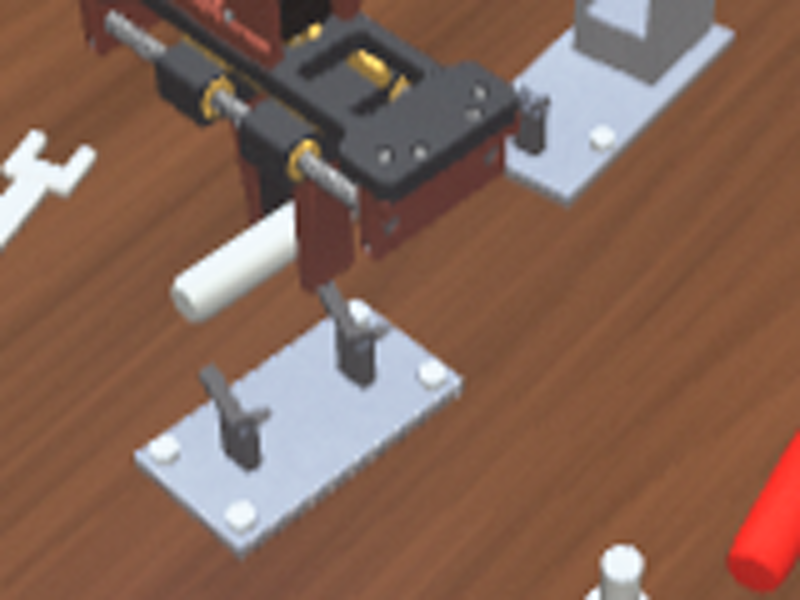

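```bash
python3 - <<'E'
from fit import *
s=get_image("scene")
d=np.array([-.124,-.992,0])
for L in (52,56,60): print(L,proj(s,np.array([np.array([546.75,41.7,118.8])+L*d]))*1, (proj(s,np.array([np.array([546.75,41.7,118.8])+L*d]))-[190,140])*5)
# saddles tops centre predicted, crop px
for x in(-33,33): print(x,(proj(s,np.array([np.array([545.8,32,43])+x*np.array([-.125,-.992,0])]))-[190,140])*5)
E
```

```text
52 [[230.11775515 198.1249361 ]] [[200.58877573 290.6246805 ]]
56 [[228.51159095 199.21090713]] [[192.55795477 296.05453566]]
60 [[226.89799824 200.30190079]] [[184.48999121 301.50950395]]
-33 [[353.54406769 320.96214638]]
33 [[235.91838056 405.058734  ]]
```

Request:
jog_arm(
  deltas=[
    [[-0.15,0,2,0,0,0],[-0.15,0,4,0,0,0],[-0.15,0,5.5,0,0,0],[-0.15,0,6.3,0,0,0],[-0.15,0,6.5,0,0,0],[-0.15,0,6.5,0,0,0]],
  ],
)

```text
time_s: 8.12
eef_pos: [547.5, 39.1, 35.9]
eef_rot: [3.141, -0.001, 1.446]
contact_force: [0.2, 0.5, -5.0]
finger_gap: 18.7
grasp_force: 55.0
```

```bash
python3 - <<'E'
from h import *
S()
E
```

```text
8.12 [547.48  39.15  35.9 ] [ 1.7997e+02 -4.0000e-02  8.2840e+01] F [ 0.2  0.5 -5. ] T [ 0.36 -0.05  0.01] gap 18.68 g 55.0 j [-0.48  0.55  0.38  2.02 -0.34  0.63  0.  ]
```

Request:
jog_arm(
  deltas=[
    [[0,0,0.15,0,0,0],[0,0,0.3,0,0,0],[0,0,0.35,0,0,0],[0,0,0.35,0,0,0]],
  ],
)

```text
time_s: 8.62
eef_pos: [547.7, 39.1, 32.5]
eef_rot: [3.141, -0.001, 1.446]
contact_force: [-0.1, 4.5, 1.7]
finger_gap: 19.0
grasp_force: 55.0
```

```bash
python3 - <<'E'
from h import *
S()
E
```

```text
8.62 [547.67  39.1   32.54] [ 1.7995e+02 -5.0000e-02  8.2830e+01] F [-0.1  4.5  1.7] T [ 0.94  0.04 -0.02] gap 19.05 g 55.0 j [-0.48  0.56  0.37  2.02 -0.34  0.62  0.  ]
```

Request:
jog_arm(
  deltas=[
    [[0,0,0.05,0,0,0],[0,0,0.1,0,0,0],[0,0,0.1,0,0,0]],
  ],
)

```text
time_s: 9.0
eef_pos: [547.7, 39.1, 32.2]
eef_rot: [3.141, -0.001, 1.445]
contact_force: [-2.8, 4.6, 12.0]
finger_gap: 18.6
grasp_force: 55.0
```

Request:
jog_arm(
  deltas=[
    [[0,0,0,0,0,0],[0,0,0,0,0,0],[0,0,0,0,0,0],[0,0,0,0,0,0],[0,0,0,0,0,0],[0,0,0,0,0,0]],
  ],
  gripper=80,
)

```text
time_s: 9.75
eef_pos: [547.1, 38.5, 31.1]
eef_rot: [-3.142, 0.0, 1.445]
contact_force: [0.3, 0.1, -0.8]
finger_gap: 69.9
grasp_force: 0.0
```

```bash
python3 - <<'E'
from h import *
S()
E
```

```text
9.75 [547.12  38.47  31.1 ] [-180.      0.     82.81] F [ 0.3  0.1 -0.8] T [-0.07  0.03 -0.07] gap 69.89 g 0.0 j [-0.47  0.56  0.37  2.02 -0.34  0.62  0.  ]
```

Released. Lift clear by 80 mm, shift 55 mm toward the handle, and look.

Request:
jog_arm(
  deltas=[
    [[0,0,-2,0,0,0],[0,0,-5,0,0,0],[0,0,-9,0,0,0],[3,0,-12,0,0,0],[8,0,-13,0,0,0],[12,0,-13,0,0,0],[12,0,-13,0,0,0]],
  ],
)

```text
time_s: 10.62
eef_pos: [562.0, 162.0, 161.0]
eef_rot: [-3.142, -0.002, 1.452]
contact_force: [0.1, -0.8, -0.0]
finger_gap: 70.0
grasp_force: 0.0
```

```bash
python3 - <<'E'
from fit import *
S()
s=get_image("scene");t=get_image("top")
for n in("pin_nose","pin_mid","pin"):
    a=[place_of(p,n)[:1] for p in(s,t)]
    print(n,[(np.round(r[0]["uv"],1),round(r[0]["score"],2)) if r else None for r in a])
    if all(a): print(*[np.round(v,1) for v in tri([s,t],[r[0]["uv"] for r in a])])
d=np.array([-.125,-.992,0])
a=cv2.resize(s["image"][150:270,190:290,::-1],None,fx=4,fy=4,interpolation=2);b=cv2.resize(t["image"][190:290,220:320,::-1],None,fx=4,fy=4,interpolation=2)
c=np.zeros((480,800,3),np.uint8);c[:480,:400]=a;c[:400,400:]=b;cv2.imwrite("pics/c4.png",c)
for L in(-85,-45,0,45):print(L,(proj(s,np.array([[545.8,32,50]]+L*d))-[190,150])*4,(proj(t,np.array([[545.8,32,50]]+L*d))-[220,190])*4+[400,0])
E
```

```text
10.62 [561.96 161.99 161.03] [-1.800e+02 -9.000e-02  8.317e+01] F [ 0.1 -0.8 -0. ] T [-0.1   0.03  0.02] gap 70.03 g 0.0 j [-0.73  0.42  0.45  1.86 -0.23  0.91 -0.29]
pin_nose [(array([228.3, 226. ]), 0.69), (array([300.7, 235. ]), 0.77)]
[544.3 -24.4  52.3] [3.1 3.1]
pin_mid [(array([248.5, 211.8]), 0.97), (array([281., 232.]), 0.83)]
[550.9  29.6  51.5] [3.1 3.1]
pin [(array([259.4, 202.9]), 0.73), (array([267.8, 235.2]), 0.95)]
[544.1  67.3  40.9] [0.1 0.1]
-85 [[352.43592919 157.96939096]] [[519.98620242 159.83208499]]
-45 [[298.80467551 196.12649768]] [[578.08958764 168.78187628]]
0 [[235.75979436 240.98113175]] [[643.38771958 178.83989012]]
45 [[169.64392452 288.02068665]] [[708.61377978 188.8868026 ]]
```

View pics/c4.png

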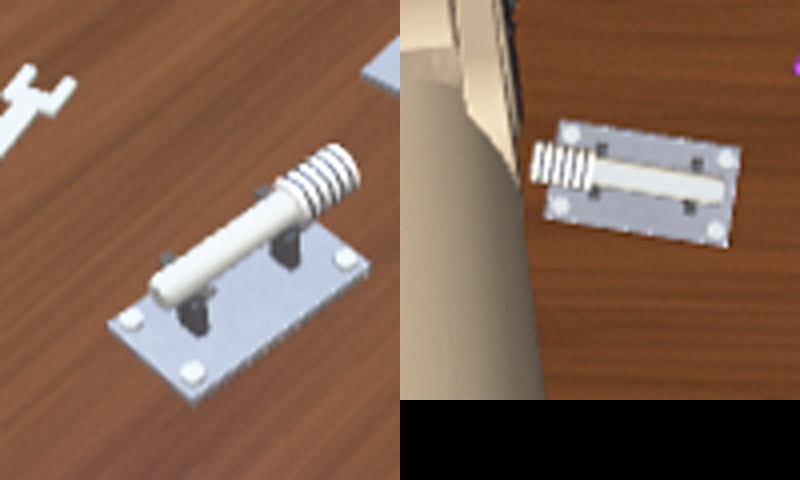

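```bash
python3 - <<'E'
from h import *
D([553.6,90,80],[180,0,82.8])
E
```

```text
cm [-6.7, -0.01, 8.12] deg [-0.0, 0.01, -0.09]
```

Request:
jog_arm(
  deltas=[
    [[-5,0,0,0,0,-0.3],[-6.7,0,3,0,0,-0.3],[-6.7,0,7,0,0,-0.3],[-6.7,0,10,0,0,-0.3],[-6.7,0,12,0,0,-0.3],[-6.7,0,13.0,0,0,-0.3],[-6.7,0,13.0,0,0,-0.3],[-6.7,0,13.0,0,0,-0.3]],
  ],
)

```text
time_s: 12.02
eef_pos: [554.5, 91.1, 32.0]
eef_rot: [3.14, -0.001, 1.45]
contact_force: [-0.1, 1.0, 1.0]
finger_gap: 70.4
grasp_force: 0.0
```

Request:
jog_arm(
  deltas=[
    [[0,0,0,0,0,0],[0,0,0,0,0,0],[0,0,0,0,0,0],[0,0,0,0,0,0],[0,0,0,0,0,0],[0,0,0,0,0,0]],
  ],
  gripper=0,
  newtons=8,
)

```text
time_s: 12.78
eef_pos: [553.4, 91.2, 31.1]
eef_rot: [-3.141, -0.0, 1.451]
contact_force: [-1.5, 1.0, 0.8]
finger_gap: 27.8
grasp_force: 8.0
```

```bash
python3 - <<'E'
from h import *
S()
E
```

```text
12.78 [553.41  91.17  31.09] [-179.96   -0.     83.11] F [-1.5  1.   0.8] T [-0.04  0.45 -0.03] gap 27.75 g 8.0 j [-0.56  0.58  0.37  1.99 -0.34  0.63 -0.08]
```

Request:
jog_arm(
  deltas=[
    [[0,0,0,0,0,0],[0,0,0,0,0,0],[0,0,-0.5,0,0,0],[0,0,-2,0,0,0],[0,0,-4,0,0,0],[0,0,-5,0,0,0],[0,0,-5,0,0,0]],
  ],
  newtons=60,
)

```text
time_s: 13.65
eef_pos: [554.5, 91.2, 82.1]
eef_rot: [3.14, -0.001, 1.451]
contact_force: [-0.6, -0.5, -4.1]
finger_gap: 26.9
grasp_force: 60.0
```

```bash
python3 - <<'E'
from fit import *
S()
s=get_image("scene");t=get_image("top")
for n in("pin_nose","pin_mid"):
    a=[place_of(p,n)[:1] for p in(s,t)]
    print(n,[(np.round(r[0]["uv"],1),round(r[0]["score"],2)) if r else None for r in a])
    if all(a): print(*[np.round(v,1) for v in tri([s,t],[r[0]["uv"] for r in a])])
st=read_state();g=st["eef_pos"]+[0,0,19];y=st["eef_rot"][2];d=-np.array([np.cos(y),np.sin(y),0])
for L in(50,105,110,115):print(L,np.round(proj(s,np.array([g+L*d])),1),np.round(proj(t,np.array([g+L*d])),1))
a=cv2.resize(s["image"][120:240,190:290,::-1],None,fx=4,fy=4,interpolation=2);b=cv2.resize(t["image"][190:290,250:350,::-1],None,fx=4,fy=4,interpolation=2)
c=np.zeros((480,800,3),np.uint8);c[:480,:400]=a;c[:400,400:]=b;cv2.imwrite("pics/c5.png",c)
E
```

```text
13.65 [554.46  91.25  82.14] [ 1.7989e+02 -5.0000e-02  8.3110e+01] F [-0.6 -0.5 -4.1] T [ 0.07  0.09 -0.01] gap 26.91 g 60.0 j [-0.6   0.5   0.42  1.97 -0.3   0.73 -0.12]
pin_nose [None, (array([302.5, 236.6]), 0.55)]
pin_mid [(array([243.9, 192.5]), 0.89), (array([283.7, 233.8]), 0.64)]
[543.7  26.3 106.8] [1.1 1.1]
50 [[251.  191.5]] [[278.1 232.7]]
105 [[230.1 206. ]] [[298.9 235.8]]
110 [[228.1 207.4]] [[300.8 236.1]]
115 [[226.1 208.7]] [[302.7 236.4]]
```

View pics/c5.png

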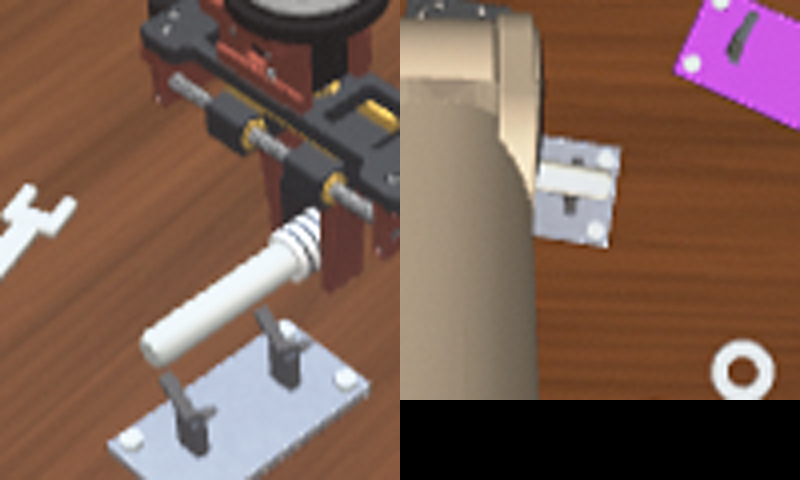

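```bash
cat >> h.py <<'E'
Mx,My,Yaw=500.,-245.5,-94.8
def pose(adv,lat,zn,th,L=111.,yaw=None,go=True):
    "nose adv mm along bore past mouth, lat mm to the left (tool-wise world normal), height zn, tilt th deg nose down"
    a=np.radians(Yaw if yaw is None else yaw);b=np.radians(Yaw)
    d0=np.array([np.cos(b),np.sin(b),0]);n0=np.array([-np.sin(b),np.cos(b),0]);d=np.array([np.cos(a),np.sin(a),0]);Z=np.array([0,0,1.]);t=np.radians(th)
    N=np.array([Mx,My,0])+adv*d0+lat*n0+zn*Z
    f=np.cos(t)*d-np.sin(t)*Z;tz=-np.sin(t)*d-np.cos(t)*Z;tx=-f;ty=np.cross(tz,tx)
    P=N-L*f+19*tz;Rm=np.c_[tx,ty,tz]
    st=read_state();R0=R.from_euler("xyz",st["eef_rot"])
    print("T",np.round(P,1),"cm",np.round(R0.inv().apply(P-st["eef_pos"])/10,2).tolist(),"deg",np.round((R0.inv()*R.from_matrix(Rm)).as_rotvec(degrees=True),2).tolist())
def where(L=111.):
    "nose in bore coords from measured pose"
    st=read_state();Rm=R.from_euler("xyz",st["eef_rot"]).as_matrix();N=st["eef_pos"]-19*Rm[:,2]-L*Rm[:,0]
    b=np.radians(Yaw);q=N-[Mx,My,0];f=-Rm[:,0]
    print("nose adv %.1f lat %.1f z %.1f tilt %.2f yaw %.2f"%(q[0]*np.cos(b)+q[1]*np.sin(b),-q[0]*np.sin(b)+q[1]*np.cos(b),N[2],-np.degrees(np.arcsin(f[2])),np.degrees(np.arctan2(f[1],f[0]))));return N
E
python3 - <<'E'
from h import *
pose(-40,0,85,0);pose(-15,0,48.7,10);where()
E
```

```text
T [512.6 -95.   66. ] cm [-18.96, -1.81, 1.47] deg [-0.06, 0.03, -2.09]
T [ 510.7 -118.3   49.3] cm [-21.29, -1.72, 3.14] deg [0.12, 10.03, -2.09]
nose adv -228.9 lat 21.0 z 99.6 tilt -0.03 yaw -96.89
```

Request:
jog_arm(
  deltas=[
    [[-4,-0.4,0,0,0,-0.5],[-8.5,-0.8,0,0,0,-1],[-13,-1.2,0,0,2,-1.6],[-17,-1.5,0,0,5,-2.1],[-20,-1.7,0,0,8,-2.1],[-21.1,-1.7,0.5,0,10,-2.1],[-21.1,-1.7,0.5,0,10,-2.1]],
  ],
)

```text
time_s: 14.82
eef_pos: [510.7, -118.5, 75.5]
eef_rot: [3.14, -0.174, 1.483]
contact_force: [-0.5, -0.4, -3.7]
finger_gap: 26.8
grasp_force: 60.0
```

```bash
python3 - <<'E'
from fit import *
S();N=where()
s=get_image("scene");t=get_image("top");print(np.round(N,1),proj(t,N[None]),proj(s,N[None]))
for n in("pin_nose","holder_mouth"):
    a=[place_of(p,n)[:1] for p in(s,t)]
    print(n,[(np.round(r[0]["uv"],1),round(r[0]["score"],2)) if r else None for r in a])
a=cv2.resize(s["image"][240:360,50:200,::-1],None,fx=4,fy=4,interpolation=2)[:,:400];b=cv2.resize(t["image"][210:310,330:430,::-1],None,fx=4,fy=4,interpolation=2)
c=np.zeros((480,800,3),np.uint8);c[:480,:400]=a;c[:400,400:]=b;cv2.imwrite("pics/c6.png",c)
b=np.radians(Yaw);d=np.array([np.cos(b),np.sin(b),0]);n=np.array([-d[1],d[0],0]);m=np.array([Mx,My,0])
print("block top edges in crop",[(np.round((proj(t,np.array([m+x*d+y*n+[0,0,80]]))-[330,210])*4+[400,0])).tolist() for x in(0,85) for y in(-30,30)])
E
```

```text
14.82 [ 510.72 -118.48   75.55] [179.89  -9.95  84.98] F [-0.5 -0.4 -3.7] T [-0.13  0.1   0.  ] gap 26.78 g 60.0 j [-0.03  0.47  0.31  2.03 -0.47  0.75  0.52]
nose adv -14.9 lat -0.4 z 75.1 tilt 9.95 yaw -95.02
[ 500.8 -230.7   75.1] [[378.92381123 253.55970121]] [[130.51230867 277.68951316]]
pin_nose [(array([130.1, 279.4]), 0.66), None]
holder_mouth [(array([128.7, 286.6]), 0.72), None]
block top edges in crop [[[616.0, 221.0]], [[623.0, 131.0]], [[742.0, 235.0]], [[749.0, 145.0]]]
```

View pics/c6.png

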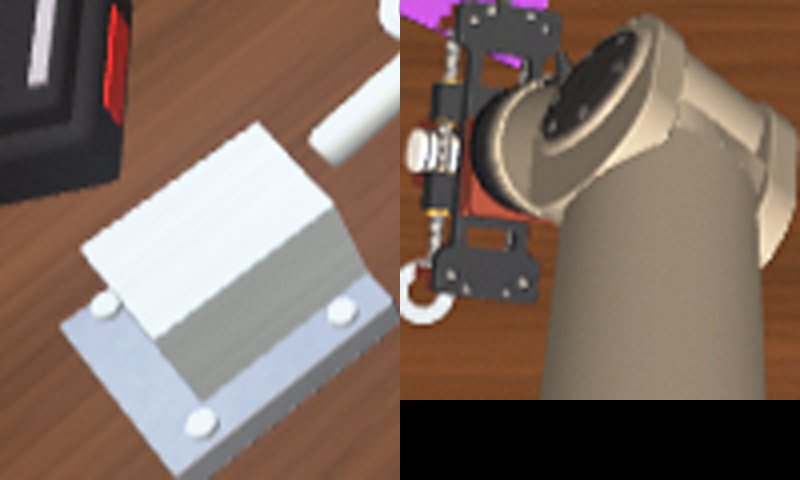

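```bash
python3 - <<'E'
from fit import *
s=get_image("scene")
# refine: subpixel block-top quad from bright mask
i=s["image"][240:360,50:150].astype(int);m=((i.min(2)>225)).astype(np.uint8)
n,l,st,c=cv2.connectedComponentsWithStats(m);k=[j for j in range(1,n)];k=l[262-240+20,105-50] if 0 else max(k,key=lambda j:st[j,4])
cn=max(cv2.findContours((l==k).astype(np.uint8),cv2.RETR_EXTERNAL,cv2.CHAIN_APPROX_NONE)[0],key=cv2.contourArea)
q=cv2.approxPolyDP(cn,5,True)[:,0]+[50,240];print(q.tolist(),st[k])
for u in q: print(np.round(atz(s,u,80),1))
for u in ([114.5,270.5],[133,290.75],[88.75,325],[70,302.5]): print("eye",np.round(atz(s,u,80),1))
for n in range(3):
    pass
E
```

```text
[[114, 271], [71, 301], [88, 323], [132, 290]] [  21   31   62   53 1523]
[ 470.2 -241.1   80. ]
[ 462.2 -322.5   80. ]
[ 518.8 -328.3   80. ]
[ 526.1 -245.8   80. ]
eye [ 470.  -239.9   80. ]
eye [ 528.7 -245.7   80. ]
eye [ 522.7 -329.6   80. ]
eye [ 463.3 -325.1   80. ]
```

```bash
sed -i 's/^Mx,My,Yaw=.*/Mx,My,Yaw=499.7,-243.5,-94.8/' h.py; python3 - <<'E'
from h import *
where();pose(-8,0,48.7,10)
E
```

```text
nose adv -16.4 lat 1.6 z 75.6 tilt 10.00 yaw -94.64
T [ 509.8 -123.3   49.3] cm [-1.29, -0.15, 2.51] deg [0.16, -0.0, 0.15]
```

Request:
jog_arm(
  deltas=[
    [[-0.6,-0.1,1,0,0,0],[-1.0,-0.1,2,0,0,0],[-1.3,-0.1,2.5,0,0,0],[-1.3,-0.1,2.5,0,0,0],[-1.3,-0.1,2.5,0,0,0]],
  ],
)

```text
time_s: 15.8
eef_pos: [510.1, -124.8, 49.3]
eef_rot: [3.138, -0.175, 1.487]
contact_force: [0.2, -0.1, -2.8]
finger_gap: 26.9
grasp_force: 60.0
```

```bash
python3 - <<'E'
from fit import *
S();where();S();N=where()
s=get_image("scene");print(proj(s,N[None]));pose(0,0,48.7,10)
E
```

```text
15.8 [ 510.09 -124.81   49.32] [179.81 -10.    85.22] F [ 0.2 -0.1 -2.8] T [-0.2   0.1   0.06] gap 26.93 g 60.0 j [ 0.01  0.51  0.29  2.04 -0.5   0.7   0.57]
nose adv -6.5 lat 0.4 z 48.7 tilt 10.00 yaw -94.78
15.8 [ 510.09 -124.81   49.32] [179.81 -10.    85.22] F [ 0.2 -0.1 -2.8] T [-0.2   0.1   0.06] gap 26.93 g 60.0 j [ 0.01  0.51  0.29  2.04 -0.5   0.7   0.57]
nose adv -6.5 lat 0.4 z 48.7 tilt 10.00 yaw -94.78
[[131.60603011 287.96176689]]
T [ 509.1 -131.3   49.3] cm [-0.66, -0.05, -0.1] deg [0.2, -0.0, 0.03]
```

Request:
jog_arm(
  deltas=[
    [[-0.15,0,-0.03,0,0,0],[-0.3,0,-0.05,0,0,0],[-0.45,0,-0.08,0,0,0],[-0.6,0,-0.1,0,0,0],[-0.7,0,-0.12,0,0,0],[-0.8,0,-0.14,0,0,0]],
  ],
)

```text
time_s: 16.6
eef_pos: [509.3, -132.2, 49.3]
eef_rot: [3.139, -0.175, 1.488]
contact_force: [1.1, 1.7, -2.7]
finger_gap: 27.2
grasp_force: 60.0
```

```bash
python3 - <<'E'
from h import *
S();where()
E
```

```text
16.6 [ 509.31 -132.16   49.25] [179.83 -10.05  85.27] F [ 1.1  1.7 -2.7] T [ 0.01  0.12 -0.01] gap 27.18 g 60.0 j [ 0.02  0.51  0.29  2.04 -0.5   0.7   0.59]
nose adv 0.9 lat 0.3 z 48.6 tilt 10.05 yaw -94.73
```

Not in contact yet. Another 3 mm in small rows.

Request:
jog_arm(
  deltas=[
    [[-0.1,0,-0.02,0,0,0],[-0.2,0,-0.03,0,0,0],[-0.3,0,-0.05,0,0,0],[-0.3,0,-0.05,0,0,0]],
  ],
)

```text
time_s: 17.1
eef_pos: [509.1, -136.2, 49.3]
eef_rot: [3.138, -0.174, 1.487]
contact_force: [-0.0, 0.9, -1.3]
finger_gap: 27.0
grasp_force: 60.0
```

```bash
python3 - <<'E'
from h import *
S();where()
E
```

```text
17.1 [ 509.12 -136.24   49.29] [179.79  -9.97  85.21] F [-0.   0.9 -1.3] T [-0.09  0.07 -0.  ] gap 27.0 g 60.0 j [ 0.02  0.52  0.29  2.03 -0.49  0.71  0.59]
nose adv 4.9 lat 0.4 z 48.8 tilt 9.97 yaw -94.79
```

Request:
jog_arm(
  deltas=[
    [[-0.1,0,-0.02,0,0,0],[-0.2,0,-0.03,0,0,0],[-0.2,0,-0.03,0,0,0]],
  ],
)

```text
time_s: 17.48
eef_pos: [508.9, -138.1, 49.2]
eef_rot: [3.138, -0.174, 1.487]
contact_force: [0.7, 0.7, -0.7]
finger_gap: 27.0
grasp_force: 60.0
```

```bash
python3 - <<'E'
from fit import *
S();N=where()
s=get_image("scene");c=cv2.resize(s["image"][250:330,90:190,::-1],None,fx=7,fy=7,interpolation=2);cv2.imwrite("pics/c7.png",c);print((proj(s,N[None])-[90,250])*7)
E
```

```text
17.48 [ 508.88 -138.09   49.17] [179.81  -9.99  85.22] F [ 0.7  0.7 -0.7] T [-0.16  0.03  0.01] gap 27.02 g 60.0 j [ 0.03  0.52  0.29  2.03 -0.49  0.71  0.59]
nose adv 6.8 lat 0.3 z 48.6 tilt 9.99 yaw -94.78
[[246.48143253 299.3911937 ]]
```

View pics/c7.png

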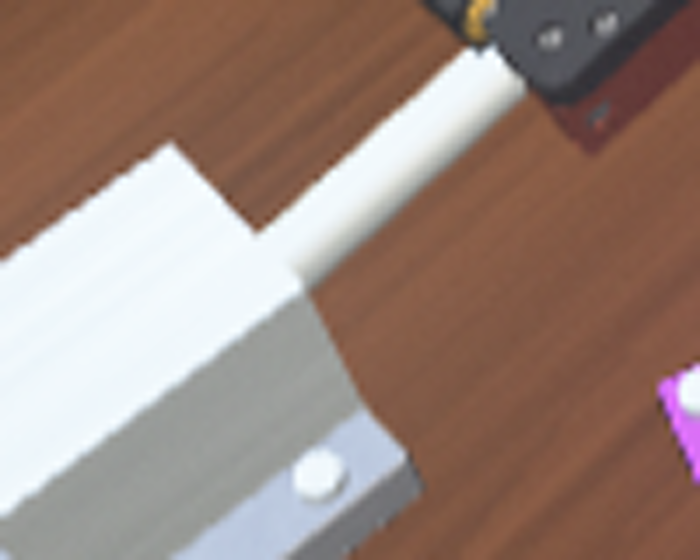

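```bash
python3 - <<'E'
from h import *
for th,z in((7.5,49.1),(5,49.4),(2.5,49.7),(0,50)):pose(6.8,0.3,z,th)
E
```

```text
T [ 508.8 -138.2   44.8] cm [-0.08, -0.01, 0.44] deg [0.19, -2.48, 0.01]
T [ 508.8 -138.5   40.1] cm [-0.19, -0.01, 0.89] deg [0.19, -4.98, 0.01]
T [ 508.8 -139.    35.6] cm [-0.32, -0.01, 1.33] deg [0.19, -7.48, 0.01]
T [ 508.7 -139.7   31. ] cm [-0.47, -0.01, 1.76] deg [0.19, -9.98, 0.0]
```

Request:
jog_arm(
  deltas=[
    [[-0.04,0,0.22,0,-1.25,0],[-0.08,0,0.44,0,-2.5,0],[-0.13,0,0.66,0,-3.75,0],[-0.19,0,0.89,0,-5,0],[-0.19,0,0.89,0,-5,0]],
  ],
)

```text
time_s: 18.15
eef_pos: [508.8, -137.3, 39.9]
eef_rot: [3.139, -0.087, 1.489]
contact_force: [-0.4, 1.0, -2.2]
finger_gap: 27.4
grasp_force: 60.0
```

```bash
python3 - <<'E'
from h import *
S();N=where();pose(6.8,0.3,50,0)
E
```

```text
18.15 [ 508.82 -137.33   39.87] [179.85  -4.99  85.29] F [-0.4  1.  -2.2] T [ 0.05  0.04 -0.01] gap 27.39 g 60.0 j [-0.07  0.52  0.34  2.05 -0.43  0.65  0.5 ]
nose adv 5.7 lat 0.3 z 49.1 tilt 4.99 yaw -94.71
T [ 508.7 -139.7   31. ] cm [-0.31, 0.01, 0.86] deg [0.15, -4.99, 0.09]
```

Request:
jog_arm(
  deltas=[
    [[-0.06,0,0.22,0,-1.25,0],[-0.13,0,0.44,0,-2.5,0],[-0.2,0,0.65,0,-3.75,0],[-0.28,0,0.86,0,-5,0],[-0.28,0,0.86,0,-5,0],[-0.28,0,0.86,0,-5,0]],
  ],
)

```text
time_s: 18.9
eef_pos: [508.7, -140.2, 31.3]
eef_rot: [3.138, 0.0, 1.487]
contact_force: [0.4, 1.7, -2.8]
finger_gap: 27.0
grasp_force: 60.0
```

```bash
python3 - <<'E'
from h import *
S();N=where()
E
```

```text
18.9 [ 508.71 -140.21   31.27] [179.82   0.    85.2 ] F [ 0.4  1.7 -2.8] T [ 0.18  0.02 -0.  ] gap 27.05 g 60.0 j [-0.16  0.54  0.4   2.07 -0.37  0.59  0.41]
nose adv 7.3 lat 0.3 z 50.3 tilt -0.00 yaw -94.80
```

Request:
jog_arm(
  deltas=[
    [[-0.12,0,0,0,0,0],[-0.24,0,0,0,0,0],[-0.36,0,0,0,0,0],[-0.48,0,0,0,0,0],[-0.6,0,0,0,0,0]],
  ],
)

```text
time_s: 19.52
eef_pos: [508.2, -146.3, 31.3]
eef_rot: [3.138, -0.0, 1.487]
contact_force: [0.4, 0.4, -2.1]
finger_gap: 26.9
grasp_force: 60.0
```

```bash
python3 - <<'E'
from h import *
S();N=where()
E
```

```text
19.52 [ 508.21 -146.29   31.27] [179.82  -0.    85.19] F [ 0.4  0.4 -2.1] T [0.1  0.05 0.04] gap 26.89 g 60.0 j [-0.15  0.54  0.4   2.07 -0.37  0.59  0.42]
nose adv 13.4 lat 0.3 z 50.3 tilt 0.00 yaw -94.81
```

It is in the bore with no contact force. Continue.

Request:
jog_arm(
  deltas=[
    [[-0.2,0,0,0,0,0],[-0.4,0,0,0,0,0],[-0.6,0,0,0,0,0],[-0.8,0,0,0,0,0],[-1.0,0,0,0,0,0],[-1.2,0,0,0,0,0],[-1.4,0,0,0,0,0]],
  ],
)

```text
time_s: 20.4
eef_pos: [507.0, -160.3, 31.3]
eef_rot: [3.138, 0.0, 1.487]
contact_force: [-0.3, -0.6, -1.8]
finger_gap: 27.0
grasp_force: 60.0
```

```bash
python3 - <<'E'
from h import *
S();N=where()
E
```

```text
20.4 [ 507.05 -160.3    31.26] [179.82   0.    85.2 ] F [-0.3 -0.6 -1.8] T [0.17 0.07 0.04] gap 27.05 g 60.0 j [-0.12  0.54  0.4   2.06 -0.37  0.6   0.44]
nose adv 27.5 lat 0.3 z 50.3 tilt -0.00 yaw -94.80
```

Request:
jog_arm(
  deltas=[
    [[-0.25,0,0,0,0,0],[-0.5,0,0,0,0,0],[-0.75,0,0,0,0,0],[-1.0,0,0,0,0,0],[-1.25,0,0,0,0,0],[-1.5,0,0,0,0,0],[-1.75,0,0,0,0,0]],
  ],
)

```text
time_s: 21.28
eef_pos: [505.6, -177.8, 31.3]
eef_rot: [3.138, 0.0, 1.487]
contact_force: [0.2, 1.0, -3.3]
finger_gap: 27.5
grasp_force: 60.0
```

```bash
python3 - <<'E'
from h import *
S();N=where()
E
```

```text
21.27 [ 505.58 -177.76   31.27] [179.82   0.    85.2 ] F [ 0.2  1.  -3.3] T [0.13 0.1  0.03] gap 27.47 g 60.0 j [-0.09  0.55  0.4   2.05 -0.37  0.6   0.48]
nose adv 45.0 lat 0.3 z 50.3 tilt -0.00 yaw -94.80
```

Request:
jog_arm(
  deltas=[
    [[-0.25,0,0,0,0,0],[-0.5,0,0,0,0,0],[-0.75,0,0,0,0,0],[-1.0,0,0,0,0,0],[-1.2,0,0,0,0,0],[-1.35,0,0,0,0,0],[-1.5,0,0,0,0,0]],
  ],
)

```text
time_s: 22.15
eef_pos: [504.3, -192.6, 31.3]
eef_rot: [3.138, -0.0, 1.487]
contact_force: [-0.1, 0.4, -2.9]
finger_gap: 26.9
grasp_force: 60.0
```

```bash
python3 - <<'E'
from h import *
S();N=where()
E
```

```text
22.15 [ 504.31 -192.57   31.25] [179.82  -0.    85.2 ] F [-0.1  0.4 -2.9] T [ 0.19  0.07 -0.02] gap 26.94 g 60.0 j [-0.06  0.55  0.4   2.04 -0.36  0.61  0.5 ]
nose adv 59.9 lat 0.3 z 50.3 tilt 0.00 yaw -94.80
```

Request:
jog_arm(
  deltas=[
    [[-0.07,0,0,0,0,0],[-0.14,0,0,0,0,0],[-0.21,0,0,0,0,0],[-0.28,0,0,0,0,0],[-0.35,0,0,0,0,0]],
  ],
)

```text
time_s: 22.78
eef_pos: [504.0, -195.7, 31.2]
eef_rot: [3.139, -0.0, 1.487]
contact_force: [-0.1, 3.0, -3.6]
finger_gap: 26.7
grasp_force: 60.0
```

Request:
jog_arm(
  deltas=[
    [[-0.05,0,0,0,0,0],[-0.1,0,0,0,0,0],[-0.1,0,0,0,0,0]],
  ],
)

```text
time_s: 23.15
eef_pos: [503.9, -195.7, 31.1]
eef_rot: [3.139, -0.001, 1.488]
contact_force: [-0.0, 4.8, -2.7]
finger_gap: 26.9
grasp_force: 60.0
```

Request:
jog_arm(
  deltas=[
    [[-0.05,0,0,0,0,0],[-0.1,0,0,0,0,0],[-0.15,0,0,0,0,0],[-0.2,0,0,0,0,0],[-0.2,0,0,0,0,0]],
  ],
)

```text
time_s: 23.78
eef_pos: [503.8, -195.8, 30.9]
eef_rot: [3.14, -0.004, 1.489]
contact_force: [0.5, 9.9, -1.4]
finger_gap: 27.1
grasp_force: 60.0
```

```bash
python3 - <<'E'
from h import *
S();N=where()
E
```

```text
23.77 [ 503.8  -195.78   30.9 ] [179.92  -0.22  85.33] F [ 0.5  9.9 -1.4] T [ 2.03 -0.01 -0.02] gap 27.12 g 60.0 j [-0.05  0.56  0.39  2.04 -0.37  0.61  0.51]
nose adv 63.2 lat 0.3 z 49.5 tilt 0.22 yaw -94.67
```

Request:
jog_arm(
  deltas=[
    [[0.15,0,0,0,0,0],[0.27,0,0,0,0,0],[0.27,0,0,0,0,0]],
  ],
)

```text
time_s: 24.15
eef_pos: [504.0, -195.8, 31.2]
eef_rot: [3.139, -0.001, 1.487]
contact_force: [0.5, 5.3, -3.8]
finger_gap: 27.1
grasp_force: 60.0
```

Request:
jog_arm(
  deltas=[
    [[0,0,0,0,0,0],[0,0,0,0,0,0],[0,0,0,0,0,0],[0,0,0,0,0,0],[0,0,0,0,0,0],[0,0,0,0,0,0]],
  ],
  gripper=80,
)

```text
time_s: 24.9
eef_pos: [504.0, -196.3, 31.3]
eef_rot: [3.138, 0.0, 1.487]
contact_force: [-0.4, -0.4, 0.0]
finger_gap: 70.3
grasp_force: 0.0
```

Request:
jog_arm(
  deltas=[
    [[0,0,-1.5,0,0,0],[0,0,-4,0,0,0],[0,0,-8,0,0,0],[4,0,-12,0,0,0],[10,0,-16,0,0,0],[16,0,-18,0,0,0],[22,0,-18,0,0,0],[22,0,-18,0,0,0]],
  ],
)

```text
time_s: 25.9
eef_pos: [522.3, 28.3, 212.5]
eef_rot: [3.137, -0.002, 1.495]
contact_force: [0.0, -0.4, 0.0]
finger_gap: 70.2
grasp_force: 0.0
```

```bash
python3 - <<'E'
from fit import *
S()
s=get_image("scene");t=get_image("top")
a=cv2.resize(s["image"][240:360,50:200,::-1],None,fx=3,fy=3,interpolation=2)[:,:450];b=cv2.resize(t["image"][210:310,330:430,::-1],None,fx=3.5,fy=3.5,interpolation=2)
c=np.zeros((360,800,3),np.uint8);c[:,:450]=a;c[:350,450:]=b;cv2.imwrite("pics/c8.png",c)
b=np.radians(Yaw);d=np.array([np.cos(b),np.sin(b),0])
for x in(0,-25,-65):
    w=np.array([[Mx,My,50]+x*d]);print(x,(proj(s,w)-[50,240])*3,(proj(t,w)-[330,210])*3.5+[450,0])
E
```

```text
25.9 [522.27  28.29 212.54] [ 1.7973e+02 -1.3000e-01  8.5660e+01] F [ 0.  -0.4  0. ] T [-0.06  0.08  0.01] gap 70.17 g 0.0 j [-0.57  0.25  0.47  1.96 -0.14  0.96 -0.11]
0 [[234.5292266  149.43323312]] [[629.21712727 155.21157509]]
-25 [[269.90410936 122.8403435 ]] [[597.52066679 151.68079223]]
-65 [[324.23725322  81.99567676]] [[546.75281667 146.02557861]]
```

View pics/c8.png

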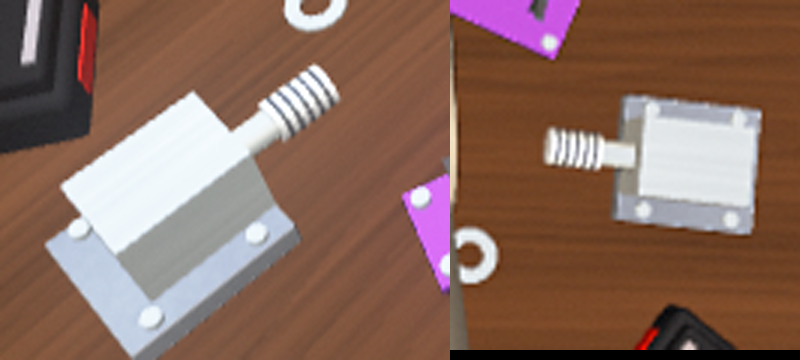

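The pin sits in the bore, with about 25 mm of shank and the whole handle standing out. In the top crop the shoulder is at about 602,152 and the handle end at about 546,147. The gripper is clear of it.

```bash
python3 -c "
from plant import *
print(hand_in())"
```

```text
the job is handed in; nothing more can be done
None
```

The pin is seated against the bore's stop and released, via the dock draw, the rest regrip and the 10° tilted entry; the job was handed in at about 26 s of the 72 s limit, and no verdict was returned.

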